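# Clamp the vacuum stub

## Task

Take the larger worm-drive band out of its rest and slide it over the barbed stub of the vacuum manifold until it butts flush against the steel collar, without ramming it. Then turn its key clockwise until the band is snug on the stub, firm but not over-tightened, and let go; leave the other things on the bench where they are.

Things in the scene. Friction and masses are not known exactly. Their poses are not given: they have to be found in the camera images.
- clamp: Larger worm-drive band, plain steel, about 0.2 kg. Origin: centre of the bore; x along the bore, z up. Ring: bore 36, outside 41 in diameter, 18 wide along x. At its -y side stands an upright screw housing, see housing. It stands by itself on a flat surface, origin 20.5 above it; at the start in a pocket rest, 12 high around its foot.
- housing (a point): Middle of the free upper part of the screw housing, a steel block 18 (x) by 16 (y), from the ring's underside up to 34 above the band's origin (ring top: 20.5 above). This point: band y -27.5, z +27. Axes as the band. Grasp it here from above, fingers closing along x; the key above it is narrower (16) and fits between the fingers.
- key (a point): Centre of the turning key on top of the housing: dark flat bar 16 long (point x), 8 thick (point y), 20 tall, from 36.5 to 56.5 above the band's origin; upright axis at band y -27.5. Clockwise from above tightens, driving the shoe 8 mm per rad. Loosest: long side along the band's x; starts up to 0.15 rad tighter. Stays where left; end stop at 2 rad.
- shoe: Carriage inside the housing that bears the shoe (a flat block in the bore, 17 x 14). Axes as the band, origin at the bore's centre when loosest; moves to the band's +y with the key. The shoe's exact fit is unknown: slack is gone somewhere 0.6 to 1.2 rad from loosest, then 80 N are added per rad (10 N per mm). Snug: 8 to 20 N; over 22 N is too much.
- seat (a point): Where the stub's axis meets the collar's flat front face, 52 above the bench. The stub points to -x from here. Seated, the band's origin is 9 to -x. A ledge 22 below the axis, reaching 80 out and 75 to each side, carries the seated band (bore then 1.5 below the axis). With the band's y along this y (housing at -y), tightening presses the ring on the collar.
- stub_tip (a point): Centre of the free end of the stub, 50 in front of the seat, on its axis.
- stub: Fixed barbed stub: steel barbs, black root sleeve; diameter 31 at sleeve and barbs, 25 at the tip, 50 long. Origin on the bench below the seat. Slack, the key takes up to 0.2 N m (about 0.1 left when held still after a small turn); each N on the stub adds 0.008. Held sideways, it is pushed to the band's -y as the shoe meets the stub: yield, or let go and regrasp, the band then centres itself.
- collar: Fixed flat steel plate at the stub's root, 110 wide, its top 64 above the bench. The manifold behind it is equally high, with a round pot (36 wide, 90 high) 78 behind the face. Origin on the bench under the middle of the front face.
- small_band: A smaller steel band of the same kind (bore 25), a bystander in the other pocket rest; up to 40 above its origin.
- dish_a: Clear closed dish, 90 across, 16 high, bystander.
- dish_b: Clear closed dish, 90 across, 16 high, bystander.
- bottle: Glass bottle, 72 across, 170 high, bystander.
- jar: Amber jar, 56 across, 70 high, bystander.
- marker: Black pen, 130 long, 12 thick, bystander.
Mind the look-alikes: they are no part of the job. What is shaped like the clamp but red is not meant.

How it is judged:
By the outcome, as a careful person would: the job done as asked, in the order asked, and still so for the second after the job is handed in, with the robot touching nothing.
It also fails if it takes over 70 s, if anything falls off the work surface, if the arm or the gripper's body presses on something with over 40 N, if the wrist force passes 120 N, or if a joint passes its speed limit or range.

## Robot

A 6-joint arm with a two-finger parallel gripper is mounted at the origin on the work surface. World frame = base frame: x ahead of the robot, y to its left, z up, the work surface at z = 0. Lengths are in m, angles in degrees, forces in N, time in s.
With the tool pointing down it reaches from about 0.35 to 0.875 m from the base axis. Payload 15.5 kg.
Tool frame: the origin (TCP) lies midway between the tips of the shut fingers; the grasp point (between the pads) lies 19 mm behind it (bot.hold_point_z is the distance from the TCP to the grasp point, in m); z points along the fingers, y is the direction in which the jaws open and shut (so a half turn about z gives the same grasp; the last joint's range is limited). The gripper opens to 85 mm and grips with 20 to 120 N. Pads are 22 mm wide; open, the fingers measure 114 mm over their backs; the gripper's body (76 mm by 85 mm) begins 54 mm behind the grasp point. The pads swing forward as they close: fully open they stand 13 mm farther back than shut.
Start: joints at [71.706, 28.281, 77.091, -0, 74.628, -5.472], TCP at [0.139, 0.609, 0.231] pointing down, gripper open.
Joint ranges: [-166.48, 166.48], [-47.26, 123.95], [12.59, 153.08], [-70.14, 250.14], [6.76, 159.57], [-176.63, 176.63]. Speed limits (degrees/s): [108.29, 108.29, 147.25, 172.46, 172.46, 172.46].

## Interface

Orientations are given as [roll, pitch, yaw] about the fixed x, y, z axes, in that order (R = Rz(yaw) Ry(pitch) Rx(roll)).
In Python, from station import bot gives the robot as it stands. The module is installed in compiled form; this text tells all that it offers.
- The arm moves only by the tool apply_moves, never from a script. Its argument "targets" is a list of rows, each an object of numbers: "tx", "ty", "tz": the shift along the tool's x, y, z in m; "ax", "ay", "az": the turn, a rotation vector about the tool's x, y, z in rad; "claw": the finger opening in m, from 0 to 0.0854. A call has 1 to 10 rows; each row shifts and turns the commanded pose from where the row before left it, along the tool's axes as they then stand; what a row does not reach is not made up. A row lasts 1/8 s, in which the tool goes at most 62.5 mm and 10.7 degrees, less where a joint would pass 70% of its speed; a pose out of reach is approached as far as the arm can. A call is refused whole if a number of a shift passes 0.0625 or a number of a turn 0.188, either way. A call with a gripper value outside its range is refused whole. The fingers move at their own pace and stop on an object; "newtons" is the grip in N (left out, the last holds). Time passes only in rows, so rows that do not move let the fingers close. It gives the time, the measured TCP pose, the force and the opening at its end, in the units of the state.
- bot.observe(): the state, without advancing time (a new reading comes with each control period).
- bot.snapshot(name): name is "scene" or "top"; returns (picture, depth): 400x640x3 uint8, red, green, blue; 400x640 float32, m along the optical axis (not along the pixel's ray), 0 where there is no reading.
- bot.camera_model(name): a dict with "K" (3x3 intrinsics, pixels), "rvec" (rotation vector, rad) and "tvec" (3), from world to camera coordinates, as OpenCV has them. Camera axes: x right, y down, z forward; pixel columns grow to the right and rows downward; lengths in m; the calibration is good to about 2 mm. A picture is of the moment at which its call begins. camera_model takes no time and is no camera call.
- bot.hand_in(): hands the job in, once; it reports no verdict.
The state is a dict: "clock": time; "q": joint angles; "joint_velocities": joint speeds; "effort": joint torques, N m; "tool_pos": TCP position; "eef_rot": TCP orientation; "wrist_force": force on the tool from outside, world axes, zero at the start; "wrist_torque": the same for the moment, N m; "grip_width": finger opening in m.
Only numpy, scipy, OpenCV 4.12 (cv2) and the standard library are available. Lean on these libraries where they do the work, as an engineer would, in place of code of your own. Each camera call takes 0.05 s, during which the arm holds its last target. There are 200 camera calls.

## Working session

There is one attempt and no reset: what is moved stays moved. The work goes in short steps, Python scripts to look and compute and a tool call to move; the robot and the scene stay as the last step left them, time stands still between calls to the robot, and variables do not carry over. Pictures are saved under pics/ and viewed, about 8 in all and at most 12, crops included, and the job is handed in when it is done.

Besides the shell and the picture viewer there is one more tool, called after ">>>" by a JSON object that holds its "fn" and its "kwargs", one argument or row to a line. apply_moves: Moves the arm, as the interface text tells. Its arguments: {"type":"object","properties":{"targets":{"type":"array"},"newtons":{"type":"number"}},"required":["targets"]}

```bash
mkdir -p pics
cat > h.py <<'E'
import numpy as np, cv2
from station import bot
from scipy.spatial.transform import Rotation as R
def cam(n):
    m=bot.camera_model(n); K=np.array(m["K"]); Rm=cv2.Rodrigues(np.array(m["rvec"],float))[0]; t=np.array(m["tvec"],float).ravel()
    return K,Rm,t
def cast(n,u,v,z):
    K,Rm,t=cam(n); d=Rm.T@np.linalg.solve(K,[u,v,1.]); c=-Rm.T@t
    return c+d*(z-c[2])/d[2]
def cloud(n,D):
    K,Rm,t=cam(n); v,u=np.mgrid[:400,:640]; 
    p=np.stack([(u-K[0,2])/K[0,0]*D,(v-K[1,2])/K[1,1]*D,D],-1)
    return (p-t)@Rm
def proj(n,P):
    K,Rm,t=cam(n); p=(np.atleast_2d(P)@Rm.T+t)@K.T
    return p[:,:2]/p[:,2:]
def save(f,im,s=1): cv2.imwrite("pics/"+f,cv2.resize(im[...,::-1],None,fx=s,fy=s,interpolation=cv2.INTER_CUBIC))
E
python3 - <<'E'
from h import *
ims=[]
for n in("scene","top"):
    im,D=bot.snapshot(n); np.savez(f"{n}0.npz",im=im,D=D); save(n+"0.png",im,1.25)
    K,Rm,t=cam(n); print(n,K[0,0],-Rm.T@t,Rm[2],(D==0).mean())
print(bot.observe())
E
```

```text
scene 511.0492296156381 [1.38712568 0.27207768 0.8641216 ] [-0.70780675 -0.21134569 -0.67404941] 0.00415234375
top 496.73058850811947 [0.3918221  0.00950569 1.18967192] [ 0.12463268 -0.00375889 -0.99219583] 0.0040859375
{'clock': 0.1, 'q': array([ 7.17070045e+01,  2.83100862e+01,  7.71231141e+01, -1.91375827e-03,
        7.46293857e+01, -5.47303875e+00]), 'joint_velocities': array([ 0.02774011, -0.12968224, -0.0600554 ,  0.00890608, -0.01049847,
       -0.05757273]), 'effort': array([ 4.19831276e-04, -8.83580804e+01, -3.84562397e+01, -3.81361397e-04,
        5.11588980e-03, -2.09292057e-05]), 'tool_pos': array([0.13859877, 0.60910516, 0.23077608]), 'eef_rot': array([-1.79937523e+02, -4.13294885e-03,  1.67180549e+02]), 'wrist_force': array([-0.39173268,  0.28737715, -0.25672076]), 'wrist_torque': array([-0.0359284 , -0.00753745,  0.03455917]), 'grip_width': 0.08526045955297758}
```

View pics/scene0.png

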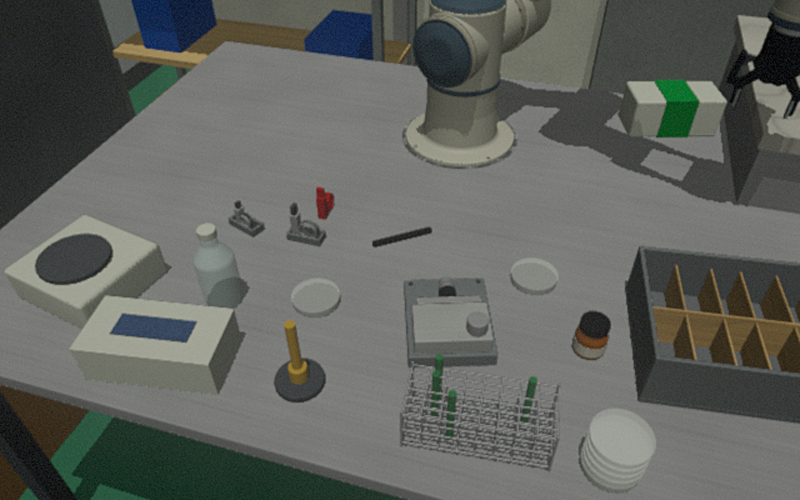

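View pics/top0.png

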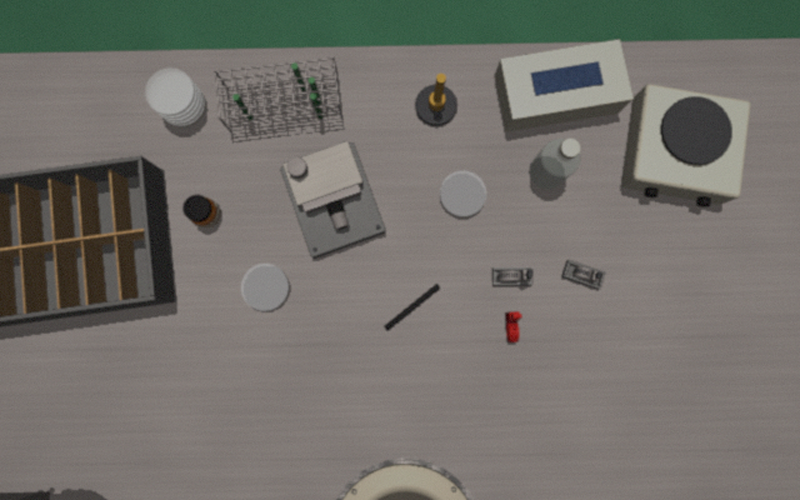

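Run:
```python
from h import *
s=np.load("scene0.npz")["im"];t=np.load("top0.npz")["im"]
def c(im,x,y,w,h,f): return cv2.resize(im[y:y+h,x:x+w],None,fx=f,fy=f,interpolation=cv2.INTER_CUBIC)
a=np.hstack([c(s,175,140,100,65,4),c(t,385,200,100,65,4)])
b=np.hstack([c(s,315,215,90,80,4.444),c(t,220,110,90,80,4.444)])[:, :800]
a=np.clip(a*1.4,0,255).astype('uint8')
save("crop1.png",np.vstack([a,b[:340]]))
```

```text
(no output)
```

View pics/crop1.png

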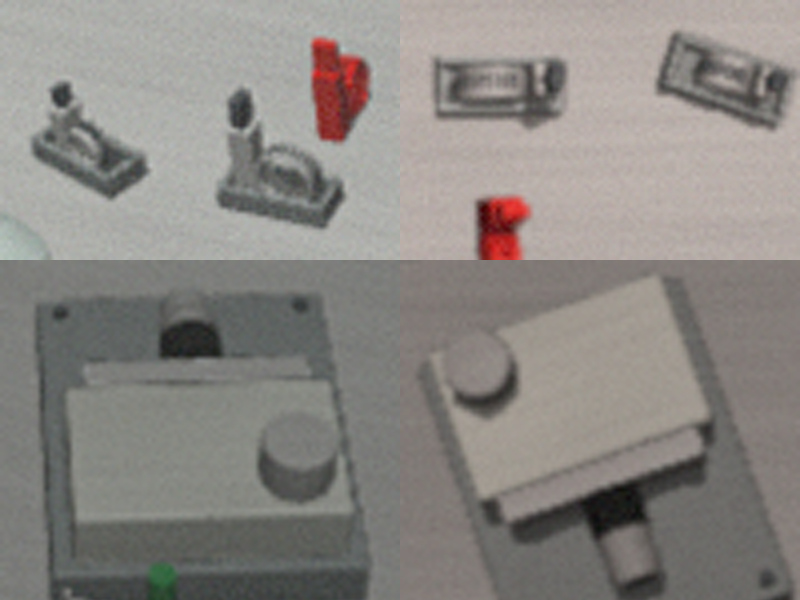

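Candidates for the clamp (top image, 640×400 px): grey band (410,221), smaller grey band (467,219) and red look-alike (411,261). The grey one at (410,221) is the larger, so I choose it; its housing is on the right, at world -y. Stub: sleeve at about (269,169), tip at (275,181).

Run:
```python
from h import *
np.set_printoptions(precision=4,suppress=True)
for n in("scene","top"):
    f=np.load(n+"0.npz"); P=cloud(n,f["D"]); im=f["im"].astype(int)
    if n=="top": box=np.s_[208:236,390:430]
    else: box=np.s_[155:200,225:265]
    p=P[box].reshape(-1,3); c=im[box].reshape(-1,3)
    gray=(c.max(1)-c.min(1)<40)
    p=p[gray]; print(n,"bench z",np.median(P[230:300,330:380,2]), "tallest",np.sort(p[:,2])[-5:])
    for lo,hi in((.006,.018),(.03,.045),(.048,.058),(.06,.085)):
        s=p[(p[:,2]>lo)&(p[:,2]<hi)]
        if len(s)>3:
            print(lo,len(s),s.mean(0),s.min(0),s.max(0),cv2.minAreaRect((s[:,:2]*1000).astype('float32')))
    box=np.s_[110:210,220:310] if n=="top" else np.s_[215:295,315:405]
    p=P[box].reshape(-1,3)
    for lo,hi in((.025,.034),(.06,.068)):
        s=p[(p[:,2]>lo)&(p[:,2]<hi)]
        print("man",lo,len(s),s.mean(0),cv2.minAreaRect((s[:,:2]*1000).astype('float32')))
    s=p[p[:,2]>.075]; print("pot",s.mean(0),s[:,2].max())
```

```text
scene bench z 0.06374107144782062 tallest [0.8641 0.8641 0.8641 0.8641 0.8641]
0.006 237 [ 0.4769 -0.2096  0.0127] [ 0.3515 -0.2992  0.006 ] [ 0.5217 -0.1677  0.018 ] ((428.710693359375, -231.65579223632812), (179.10203552246094, 93.29009246826172), 18.943527221679688)
0.03 98 [ 0.4767 -0.2117  0.0389] [ 0.4007 -0.2413  0.0302] [ 0.4905 -0.1855  0.045 ] ((453.77349853515625, -198.67938232421875), (49.406185150146484, 94.05240631103516), 63.29667663574219)
0.048 34 [ 0.4776 -0.2262  0.0516] [ 0.4083 -0.2422  0.048 ] [ 0.4888 -0.1984  0.0565] ((455.9920959472656, -205.1346435546875), (36.972877502441406, 88.78815460205078), 59.845603942871094)
0.06 59 [ 0.4791 -0.2323  0.071 ] [ 0.4691 -0.2408  0.0601] [ 0.4877 -0.2254  0.0848] ((479.7315673828125, -231.91622924804688), (12.751487731933594, 20.56206512451172), 60.41091537475586)
man 0.025 1334 [0.6243 0.115  0.0308] ((631.203369140625, 125.16868591308594), (189.7888641357422, 150.26417541503906), 18.8903751373291)
man 0.06 1979 [0.667  0.1301 0.0649] ((642.9410400390625, 129.01022338867188), (154.0605010986328, 129.6217803955078), 18.8
[... 527 characters left out ...]
0 [ 0.4748 -0.2224  0.0531] [ 0.4679 -0.2393  0.048 ] [ 0.4853 -0.2003  0.058 ] ((476.82440185546875, -220.39816284179688), (40.94599151611328, 13.916423797607422), 76.37762451171875)
0.06 45 [ 0.4769 -0.2312  0.0755] [ 0.4686 -0.2374  0.0603] [ 0.4846 -0.2253  0.085 ] ((476.468994140625, -231.56150817871094), (15.788443565368652, 12.157500267028809), 2.5570507049560547)
man 0.025 2113 [0.5913 0.1116 0.0295] ((629.6117553710938, 125.5755615234375), (184.45205688476562, 149.88009643554688), 19.102235794067383)
man 0.06 2146 [0.6576 0.1317 0.0637] ((641.9893188476562, 129.70086669921875), (150.10752868652344, 129.8404541015625), 19.363750457763672)
pot [0.6219 0.1499 0.3036] 1.1896719233500526
```

Run:
```python
from h import *
np.set_printoptions(precision=4,suppress=True)
for n in("scene","top"):
    f=np.load(n+"0.npz"); P=cloud(n,f["D"])
    box=np.s_[110:210,220:310] if n=="top" else np.s_[215:295,315:405]
    p=P[box].reshape(-1,3); p=p[(p[:,2]<.2)]
    a=np.radians(19.1); ex=np.array([np.cos(a),np.sin(a)]); ey=np.array([-ex[1],ex[0]])
    u=(p[:,:2]-[.63,.1255])@ex; v=(p[:,:2]-[.63,.1255])@ey
    # collar/body front edge by v-bin
    top=(p[:,2]>.058)&(p[:,2]<.07)
    print(n); 
    for lo in np.arange(-.06,.06,.01):
        s=top&(v>=lo)&(v<lo+.01); print(round(lo+.005,3), s.sum(), np.sort(u[s])[:4] if s.any() else '')
    st=(p[:,2]>.04)&(p[:,2]<.08)&(u<-.027)&(abs(v)<.03); 
    for lo in np.arange(-.09,-.02,.008):
        s=st&(u>=lo)&(u<lo+.008)
        if s.sum()>2: print("stub u",round(lo+.004,3),s.sum(),"v",v[s].min(),v[s].max(),np.median(v[s]),"z",p[s,2].max())
    led=(p[:,2]>.024)&(p[:,2]<.036); print("ledge u",np.percentile(u[led],[.5,1,99]),"v",np.percentile(v[led],[.5,99.5]),"z",np.median(p[led,2]))
    pot=(p[:,2]>.083)&(p[:,2]<.1); print("pot u,v",u[pot].mean(),v[pot].mean(), "body v",np.percentile(v[top],[.5,99.5]))
```

```text
scene
-0.055 170 [-0.011  -0.0101 -0.0085 -0.0082]
-0.045 169 [-0.0117 -0.0107 -0.01   -0.0096]
-0.035 180 [-0.0132 -0.0099 -0.0093 -0.0083]
-0.025 181 [-0.0129 -0.0123 -0.0104 -0.0096]
-0.015 209 [-0.0583 -0.0552 -0.0547 -0.0495]
-0.005 246 [-0.0637 -0.0628 -0.0588 -0.0586]
0.005 232 [-0.0622 -0.0598 -0.0598 -0.0597]
0.015 189 [-0.0478 -0.0453 -0.0376 -0.0361]
0.025 134 [-0.0099 -0.0097 -0.0096 -0.0072]
0.035 93 [-0.0106 -0.0093 -0.0091 -0.0082]
0.045 85 [-0.0121 -0.011  -0.0109 -0.0102]
0.055 91 [-0.0104 -0.0099 -0.0072 -0.0056]
stub u -0.062 14 v -0.011230866225963754 0.011552708181325764 0.00130404140366115 z 0.06737418300827716
stub u -0.054 21 v -0.013808157329555905 0.013206639774054008 -0.004897131207345832 z 0.06877838977928541
stub u -0.046 36 v -0.014405172784302353 0.01282916228438792 -0.0033372191302258446 z 0.07033669248441334
stub u -0.038 24 v -0.015265150114142903 0.011508289129960755 -0.0031305397343650556 z 0.06944932428847508
stub u -0.03 32 v -0.015550381039338344 0.013296113746942662 -0.0026364708487969365 z 0.07172557745727282
ledge u [-0.0909 -0.09    0.0946] 
[... 629 characters left out ...]
-0.0105 -0.01   -0.0093]
stub u -0.062 34 v -0.011994350618312928 0.012636339454911953 0.00013674087862352387 z 0.06686166713009958
stub u -0.054 45 v -0.0135140490448459 0.014932089486749015 -0.0005267375448542777 z 0.06949584802697767
stub u -0.046 39 v -0.012987337931959905 0.014138147239919989 0.0005249082828362432 z 0.0677641204380722
stub u -0.038 43 v -0.01465050316590526 0.014331449802993704 -0.00058824117770703 z 0.07175242170071326
stub u -0.03 42 v -0.014993743657425052 0.014047980857589614 -0.00022208793156209904 z 0.06963312902736382
ledge u [-0.092  -0.0916  0.0838] v [-0.0743  0.0746] z 0.029550674987081024
pot u,v 0.065193296931122 0.03955341298099765 body v [-0.0639  0.064 ]
```

>>> {"fn": "apply_moves", "kwargs": {
  "targets": [
    {"tx": -0.0443, "ty": -0.0319},
    {"tx": -0.0443, "ty": -0.0319},
    {"tx": -0.0443, "ty": -0.0319},
    {"tx": -0.0443, "ty": -0.0319},
    {"tx": -0.0443, "ty": -0.0319},
    {"tx": -0.0443, "ty": -0.0319},
    {"tx": -0.0443, "ty": -0.0319},
    {"tx": -0.0443, "ty": -0.0319},
    {"tx": -0.0443, "ty": -0.0319},
    {"tx": -0.0443, "ty": -0.0319}
  ]
}}

```text
validation failed for argument at $.ta...
```

>>> {"fn": "apply_moves", "kwargs": {
  "targets": [
    {"tx": -0.0073, "ty": -0.0426},
    {"tx": -0.0073, "ty": -0.0426},
    {"tx": -0.0073, "ty": -0.0426},
    {"tx": -0.0073, "ty": -0.0426},
    {"tx": -0.0073, "ty": -0.0426},
    {"tx": -0.0073, "ty": -0.0426},
    {"tx": -0.0073, "ty": -0.0426},
    {"tx": -0.0073, "ty": -0.0426},
    {"tx": -0.0073, "ty": -0.0426},
    {"tx": -0.0073, "ty": -0.0426}
  ]
}}

```text
validation failed for argument at $.ta...
```

>>> {"fn": "apply_moves", "kwargs": {
  "targets": [
    {"az": 0.1715, "claw": 0.045},
    {"az": 0.1715},
    {"az": 0.1715},
    {"az": 0.1715},
    {"az": 0.1715},
    {"az": 0.1715},
    {"az": 0.1715},
    {"az": 0.1715},
    {"az": 0}
  ],
  "newtons": 40
}}

```text
validation failed for argument at $.ta...
```

```bash
cat >> h.py <<'E'
def to(x,y,z,yaw):
    "shift in present tool axes to the target, and turn"
    s=bot.observe(); r=R.from_euler('xyz',s["eef_rot"],degrees=True)
    d=r.inv().apply(np.array([x,y,z])-s["tool_pos"])
    rv=(r.inv()*R.from_euler('xyz',[180,0,yaw],degrees=True)).as_rotvec()
    print("clock",s["clock"],"pos",s["tool_pos"].round(4),s["eef_rot"].round(2),"w",round(s["grip_width"],4),"F",s["wrist_force"].round(2),"M",s["wrist_torque"].round(3))
    print("shift",d.round(4),"turn",rv.round(4))
E
python3 - <<'E'
from h import *
for n in("scene","top"):
    f=np.load(n+"0.npz"); P=cloud(n,f["D"])
    p=P.reshape(-1,3); k=(abs(p[:,0]-.477)<.008)&(abs(p[:,1]+.2315)<.007)&(p[:,2]<.15)
    print(n,"key z",np.sort(p[k,2])[-15:].round(4))
    k=(abs(p[:,0]-.477)<.008)&(abs(p[:,1]+.204)<.007)&(p[:,2]<.15)
    print("ring z",np.sort(p[k,2])[-15:].round(4))
to(.4768,-.2315,.15,88.6)
E
```

```text
scene key z [0.0792 0.0803 0.081  0.0817 0.0823 0.0823 0.0827 0.0838 0.0841 0.0843
 0.0844 0.0848 0.0852 0.0861 0.0868]
ring z [0.0458 0.0458 0.0458 0.0463 0.0463 0.0466 0.0471 0.0471 0.0472 0.0473
 0.0474 0.0478 0.0487 0.049  0.0502]
top key z [0.0801 0.0803 0.0803 0.0805 0.081  0.0814 0.0816 0.0823 0.0826 0.0833
 0.0833 0.0839 0.0846 0.085  0.0856]
ring z [0.0452 0.0452 0.0452 0.0455 0.0455 0.046  0.0461 0.0462 0.0465 0.0466
 0.0469 0.0474 0.0483 0.0518 0.0532]
clock 0.1 pos [0.1386 0.6091 0.2308] [-179.94   -0.    167.18] w 0.0853 F [-0.39  0.29 -0.26] M [-0.036 -0.008  0.035]
shift [-0.5163 -0.7445  0.0816] turn [-1.0000e-03  7.0000e-04  1.3715e+00]
```

>>> {"fn": "apply_moves", "kwargs": {
  "targets": [
    {"tx": -0.0443, "ty": -0.0319, "tz": 0, "ax": 0, "ay": 0, "az": 0, "claw": 0.0854}
  ]
}}

```text
clock: 0.22
tool_pos: [0.1738, 0.5695, 0.2307]
eef_rot: [180.0, -0.0, 167.4]
wrist_force: [1.1, 0.4, -0.4]
grip_width: 0.0854
```

>>> {"fn": "apply_moves", "kwargs": {
  "targets": [
    {"tx": -0.0443, "ty": -0.0319, "tz": 0, "ax": 0, "ay": 0, "az": 0, "claw": 0.0854},
    {"tx": -0.0443, "ty": -0.0319, "tz": 0, "ax": 0, "ay": 0, "az": 0, "claw": 0.0854},
    {"tx": -0.0443, "ty": -0.0319, "tz": 0, "ax": 0, "ay": 0, "az": 0, "claw": 0.0854},
    {"tx": -0.0443, "ty": -0.0319, "tz": 0, "ax": 0, "ay": 0, "az": 0, "claw": 0.0854},
    {"tx": -0.0443, "ty": -0.0319, "tz": 0, "ax": 0, "ay": 0, "az": 0, "claw": 0.0854},
    {"tx": -0.0443, "ty": -0.0319, "tz": 0, "ax": 0, "ay": 0, "az": 0, "claw": 0.0854},
    {"tx": -0.0443, "ty": -0.0319, "tz": 0, "ax": 0, "ay": 0, "az": 0, "claw": 0.0854},
    {"tx": -0.0443, "ty": -0.0319, "tz": 0, "ax": 0, "ay": 0, "az": 0, "claw": 0.0854},
    {"tx": -0.0443, "ty": -0.0319, "tz": 0, "ax": 0, "ay": 0, "az": 0, "claw": 0.0854}
  ]
}}

```text
clock: 1.35
tool_pos: [0.5007, 0.1985, 0.2311]
eef_rot: [-180.0, -0.0, 167.2]
wrist_force: [0.5, 1.1, 0.2]
grip_width: 0.0854
```

>>> {"fn": "apply_moves", "kwargs": {
  "targets": [
    {"tx": -0.0073, "ty": -0.0426, "tz": 0, "ax": 0, "ay": 0, "az": 0, "claw": 0.0854},
    {"tx": -0.0073, "ty": -0.0426, "tz": 0, "ax": 0, "ay": 0, "az": 0, "claw": 0.0854},
    {"tx": -0.0073, "ty": -0.0426, "tz": 0, "ax": 0, "ay": 0, "az": 0, "claw": 0.0854},
    {"tx": -0.0073, "ty": -0.0426, "tz": 0, "ax": 0, "ay": 0, "az": 0, "claw": 0.0854},
    {"tx": -0.0073, "ty": -0.0426, "tz": 0, "ax": 0, "ay": 0, "az": 0, "claw": 0.0854},
    {"tx": -0.0073, "ty": -0.0426, "tz": 0, "ax": 0, "ay": 0, "az": 0, "claw": 0.0854},
    {"tx": -0.0073, "ty": -0.0426, "tz": 0, "ax": 0, "ay": 0, "az": 0, "claw": 0.0854},
    {"tx": -0.0073, "ty": -0.0426, "tz": 0, "ax": 0, "ay": 0, "az": 0, "claw": 0.0854},
    {"tx": -0.0073, "ty": -0.0426, "tz": 0, "ax": 0, "ay": 0, "az": 0, "claw": 0.0854},
    {"tx": -0.0073, "ty": -0.0426, "tz": 0, "ax": 0, "ay": 0, "az": 0, "claw": 0.0854}
  ]
}}

```text
clock: 2.6
tool_pos: [0.4761, -0.2329, 0.2311]
eef_rot: [180.0, -0.0, 167.2]
wrist_force: [1.0, 0.2, -0.2]
grip_width: 0.0853
```

>>> {"fn": "apply_moves", "kwargs": {
  "targets": [
    {"tx": 0, "ty": 0, "tz": 0, "ax": 0, "ay": 0, "az": 0.1715, "claw": 0.045},
    {"tx": 0, "ty": 0, "tz": 0, "ax": 0, "ay": 0, "az": 0.1715, "claw": 0.045},
    {"tx": 0, "ty": 0, "tz": 0, "ax": 0, "ay": 0, "az": 0.1715, "claw": 0.045},
    {"tx": 0, "ty": 0, "tz": 0, "ax": 0, "ay": 0, "az": 0.1715, "claw": 0.045},
    {"tx": 0, "ty": 0, "tz": 0, "ax": 0, "ay": 0, "az": 0.1715, "claw": 0.045},
    {"tx": 0, "ty": 0, "tz": 0, "ax": 0, "ay": 0, "az": 0.1715, "claw": 0.045},
    {"tx": 0, "ty": 0, "tz": 0, "ax": 0, "ay": 0, "az": 0.1715, "claw": 0.045},
    {"tx": 0, "ty": 0, "tz": 0, "ax": 0, "ay": 0, "az": 0.1715, "claw": 0.045},
    {"tx": 0, "ty": 0, "tz": 0, "ax": 0, "ay": 0, "az": 0, "claw": 0.045}
  ],
  "newtons": 40
}}

```text
clock: 3.72
tool_pos: [0.4763, -0.2314, 0.2311]
eef_rot: [-180.0, -0.0, 88.6]
wrist_force: [0.2, 0.7, -0.5]
grip_width: 0.0448
```

Run:
```python
from h import *
to(.4768,-.2315,.11,88.6)
im,D=bot.snapshot("scene"); np.savez("s1.npz",im=im,D=D); save("s1.png",im[60:220,150:340],4)
```

```text
clock 3.725 pos [ 0.4763 -0.2314  0.2311] [-1.7997e+02 -1.0000e-02  8.8610e+01] w 0.0448 F [ 0.23  0.75 -0.51] M [-0.013  0.017  0.048]
shift [-1.000e-04  5.000e-04  1.211e-01] turn [-0.0004 -0.0003  0.0002]
```

View pics/s1.png

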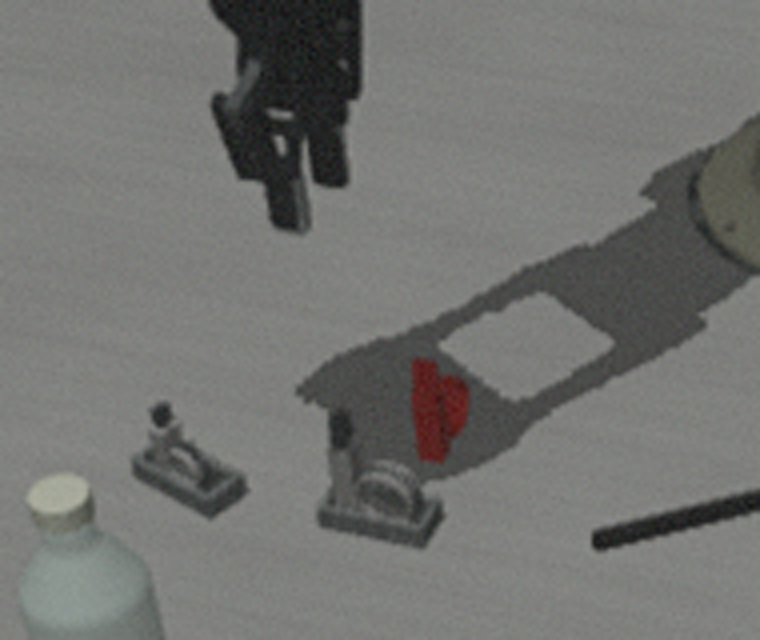

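View 4: the gripper at crop (290,200) is lined up above the clamp's key at (340,430), and both fingers are clear. Descending and gripping.

>>> {"fn": "apply_moves", "kwargs": {
  "targets": [
    {"tx": 0, "ty": 0.0005, "tz": 0.04, "ax": 0, "ay": 0, "az": 0, "claw": 0.045},
    {"tx": 0, "ty": 0, "tz": 0.04, "ax": 0, "ay": 0, "az": 0, "claw": 0.045},
    {"tx": 0, "ty": 0, "tz": 0.04, "ax": 0, "ay": 0, "az": 0, "claw": 0.045},
    {"tx": 0, "ty": 0, "tz": 0.03, "ax": 0, "ay": 0, "az": 0, "claw": 0.045},
    {"tx": 0, "ty": 0, "tz": 0.02, "ax": 0, "ay": 0, "az": 0, "claw": 0.045},
    {"tx": 0, "ty": 0, "tz": 0.02, "ax": 0, "ay": 0, "az": 0, "claw": 0.045},
    {"tx": 0, "ty": 0, "tz": 0, "ax": 0, "ay": 0, "az": 0, "claw": 0.03},
    {"tx": 0, "ty": 0, "tz": 0, "ax": 0, "ay": 0, "az": 0, "claw": 0.022}
  ],
  "newtons": 40
}}

```text
clock: 4.78
tool_pos: [0.4772, -0.2317, 0.0419]
eef_rot: [180.0, 0.0, 88.7]
wrist_force: [-0.0, 0.1, 0.1]
grip_width: 0.0219
```

>>> {"fn": "apply_moves", "kwargs": {
  "targets": [
    {"tx": 0, "ty": 0, "tz": 0, "ax": 0, "ay": 0, "az": 0, "claw": 0.01},
    {"tx": 0, "ty": 0, "tz": 0, "ax": 0, "ay": 0, "az": 0, "claw": 0.01},
    {"tx": 0, "ty": 0, "tz": 0, "ax": 0, "ay": 0, "az": 0, "claw": 0.01},
    {"tx": 0, "ty": 0, "tz": 0, "ax": 0, "ay": 0, "az": 0, "claw": 0.01}
  ]
}}

```text
clock: 5.28
tool_pos: [0.4772, -0.2318, 0.0421]
eef_rot: [179.9, 0.0, 88.6]
wrist_force: [-1.8, -0.1, 7.8]
grip_width: 0.0172
```

Run:
```python
from h import *
to(.4768,-.2315,.2,88.6)
```

```text
clock 5.275 pos [ 0.4772 -0.2318  0.0421] [1.7995e+02 4.0000e-02 8.8600e+01] w 0.0172 F [-1.81 -0.07  7.8 ] M [ 0.046  0.413 -0.029]
shift [ 1.000e-04 -3.000e-04 -1.579e-01] turn [ 0.001   0.0007 -0.    ]
```

>>> {"fn": "apply_moves", "kwargs": {
  "targets": [
    {"tx": 0, "ty": 0, "tz": -0.01, "ax": 0, "ay": 0, "az": 0, "claw": 0.01},
    {"tx": 0, "ty": 0, "tz": -0.02, "ax": 0, "ay": 0, "az": 0, "claw": 0.01},
    {"tx": 0, "ty": 0, "tz": -0.03, "ax": 0, "ay": 0, "az": 0, "claw": 0.01},
    {"tx": 0, "ty": 0, "tz": -0.03, "ax": 0, "ay": 0, "az": 0, "claw": 0.01},
    {"tx": 0, "ty": 0, "tz": -0.03, "ax": 0, "ay": 0, "az": 0, "claw": 0.01},
    {"tx": 0, "ty": 0, "tz": -0.02, "ax": 0, "ay": 0, "az": 0, "claw": 0.01},
    {"tx": 0, "ty": 0, "tz": 0, "ax": 0, "ay": 0, "az": -0.12, "claw": 0.01},
    {"tx": 0, "ty": 0, "tz": 0, "ax": 0, "ay": 0, "az": -0.12, "claw": 0.01},
    {"tx": 0, "ty": 0, "tz": 0, "ax": 0, "ay": 0, "az": -0.118, "claw": 0.01},
    {"tx": 0, "ty": 0, "tz": 0, "ax": 0, "ay": 0, "az": 0, "claw": 0.01}
  ],
  "newtons": 60
}}

```text
clock: 6.52
tool_pos: [0.477, -0.2315, 0.1819]
eef_rot: [180.0, 0.0, 109.1]
wrist_force: [0.2, 1.1, -2.2]
grip_width: 0.0164
```

Run:
```python
from h import *
to(.5572,.0712,.18,109.1)
```

```text
clock 6.525 pos [ 0.477  -0.2315  0.1819] [1.7998e+02 2.0000e-02 1.0906e+02] w 0.0164 F [ 0.17  1.05 -2.18] M [ 0.029  0.005 -0.035]
shift [0.2599 0.1747 0.0019] turn [ 0.0004  0.0004 -0.0007]
```

>>> {"fn": "apply_moves", "kwargs": {
  "targets": [
    {"tx": 0.02, "ty": 0.0134, "tz": 0, "ax": 0, "ay": 0, "az": 0, "claw": 0.01},
    {"tx": 0.036, "ty": 0.0242, "tz": 0, "ax": 0, "ay": 0, "az": 0, "claw": 0.01},
    {"tx": 0.036, "ty": 0.0242, "tz": 0, "ax": 0, "ay": 0, "az": 0, "claw": 0.01},
    {"tx": 0.036, "ty": 0.0242, "tz": 0, "ax": 0, "ay": 0, "az": 0, "claw": 0.01},
    {"tx": 0.036, "ty": 0.0242, "tz": 0, "ax": 0, "ay": 0, "az": 0, "claw": 0.01},
    {"tx": 0.036, "ty": 0.0242, "tz": 0, "ax": 0, "ay": 0, "az": 0, "claw": 0.01},
    {"tx": 0.035, "ty": 0.0235, "tz": 0, "ax": 0, "ay": 0, "az": 0, "claw": 0.01},
    {"tx": 0.025, "ty": 0.0168, "tz": 0, "ax": 0, "ay": 0, "az": 0, "claw": 0.01},
    {"tx": 0, "ty": 0, "tz": 0.02, "ax": 0, "ay": 0, "az": 0, "claw": 0.01},
    {"tx": 0, "ty": 0, "tz": 0.02, "ax": 0, "ay": 0, "az": 0, "claw": 0.01}
  ]
}}

```text
clock: 7.78
tool_pos: [0.5573, 0.0719, 0.1412]
eef_rot: [180.0, 0.0, 108.9]
wrist_force: [-0.6, 0.1, -2.1]
grip_width: 0.0164
```

>>> {"fn": "apply_moves", "kwargs": {
  "targets": [
    {"tx": 0, "ty": 0, "tz": 0.03, "ax": 0, "ay": 0, "az": 0, "claw": 0.01},
    {"tx": 0, "ty": 0, "tz": 0.025, "ax": 0, "ay": 0, "az": 0, "claw": 0.01},
    {"tx": 0, "ty": 0, "tz": 0.012, "ax": 0, "ay": 0, "az": 0, "claw": 0.01},
    {"tx": 0, "ty": 0, "tz": 0, "ax": 0, "ay": 0, "az": 0, "claw": 0.01}
  ]
}}

```text
clock: 8.28
tool_pos: [0.5569, 0.0713, 0.0741]
eef_rot: [-180.0, -0.0, 109.0]
wrist_force: [-0.7, 1.1, -1.5]
grip_width: 0.0166
```

Run:
```python
from h import *
np.set_printoptions(precision=4,suppress=True)
to(.5572,.0712,.0711,109.1)
im,D=bot.snapshot("scene"); np.savez("s2.npz",im=im,D=D)
jm,E=bot.snapshot("top"); np.savez("t2.npz",im=jm,D=E)
P=cloud("top",E).reshape(-1,3); S=cloud("scene",D).reshape(-1,3)
a=np.radians(19.1); ex=np.array([np.cos(a),np.sin(a)]); ey=np.array([-ex[1],ex[0]]); seat=np.array([.6191,.1217])
for n,p in(("top",P),("scene",S)):
    u=(p[:,:2]-seat)@ex; v=(p[:,:2]-seat)@ey
    k=(u>-.1)&(u<-.06)&(v>-.012)&(v<.035)&(p[:,2]>.034)&(p[:,2]<.085)
    q=p[k]; print(n,k.sum(),"u",np.percentile(u[k],[2,50,98]),"v",np.percentile(v[k],[1,50,99]),"z",np.percentile(q[:,2],[2,98,100]))
A=im[190:270,330:420]; B=jm[130:210,235:325]
save("p2.png",np.clip(np.hstack([A,B]).astype(float)*1.3,0,255).astype('uint8'),4.4)
```

```text
clock 8.275 pos [0.5569 0.0713 0.0741] [-179.95   -0.02  109.  ] w 0.0166 F [-0.7   1.06 -1.54] M [ 0.036 -0.029  0.026]
shift [-0.0002  0.0002  0.003 ] turn [-0.0009 -0.0003 -0.0017]
top 16 u [-0.0839 -0.082  -0.0773] v [0.0072 0.0144 0.0194] z [0.0425 0.0711 0.0718]
scene 138 u [-0.0852 -0.0742 -0.0653] v [-0.0114  0.0043  0.021 ] z [0.0389 0.0807 0.0822]
```

View pics/p2.png

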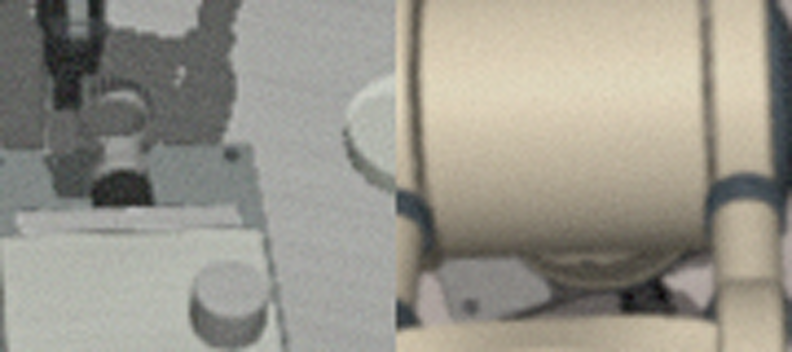

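View 5: in the left (scene) half the ring at (118,115) sits right in front of the stub tip at (125,150), in line with it. The top view is blocked by the arm. Lowering and starting the slide.

>>> {"fn": "apply_moves", "kwargs": {
  "targets": [
    {"tx": 0, "ty": 0, "tz": 0.0042, "ax": 0, "ay": 0, "az": -0.0017, "claw": 0.01},
    {"tx": 0, "ty": 0.005, "tz": 0, "ax": 0, "ay": 0, "az": 0, "claw": 0.01},
    {"tx": 0, "ty": 0.008, "tz": 0, "ax": 0, "ay": 0, "az": 0, "claw": 0.01},
    {"tx": 0, "ty": 0.008, "tz": 0, "ax": 0, "ay": 0, "az": 0, "claw": 0.01},
    {"tx": 0, "ty": 0.005, "tz": 0, "ax": 0, "ay": 0, "az": 0, "claw": 0.01},
    {"tx": 0, "ty": 0, "tz": 0, "ax": 0, "ay": 0, "az": 0, "claw": 0.01}
  ]
}}

```text
clock: 9.12
tool_pos: [0.582, 0.08, 0.07]
eef_rot: [180.0, 0.0, 109.2]
wrist_force: [-0.3, -0.2, -2.2]
grip_width: 0.0165
```

>>> {"fn": "apply_moves", "kwargs": {
  "targets": [
    {"tx": 0, "ty": 0.004, "tz": 0, "ax": 0, "ay": 0, "az": 0, "claw": 0.01},
    {"tx": 0, "ty": 0.004, "tz": 0, "ax": 0, "ay": 0, "az": 0, "claw": 0.01},
    {"tx": 0, "ty": 0.004, "tz": 0, "ax": 0, "ay": 0, "az": 0, "claw": 0.01},
    {"tx": 0, "ty": 0, "tz": 0, "ax": 0, "ay": 0, "az": 0, "claw": 0.01}
  ]
}}

```text
clock: 9.62
tool_pos: [0.5933, 0.0838, 0.0701]
eef_rot: [180.0, 0.0, 109.2]
wrist_force: [0.6, -0.8, -2.2]
grip_width: 0.0164
```

Run:
```python
from h import *
np.set_printoptions(precision=4,suppress=True)
to(.6196,.0927,.0696,109.1)
im,D=bot.snapshot("scene"); np.savez("s3.npz",im=im,D=D)
save("p3.png",np.clip(im[195:265,325:395].astype(float)*1.3,0,255).astype('uint8'),8)
```

```text
clock 9.625 pos [0.5933 0.0838 0.0701] [179.99   0.   109.18] w 0.0164 F [ 0.65 -0.85 -2.22] M [ 0.042 -0.011 -0.005]
shift [-0.0003  0.0278  0.0005] turn [0.0002 0.0001 0.0014]
```

View pics/p3.png

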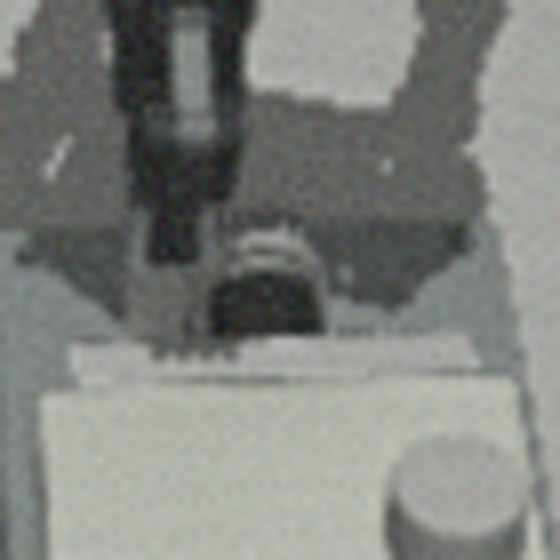

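View 6: the ring at (270,270) surrounds the sleeve with no contact force. The fingertip at (175,245) clears the collar top. Continuing.

>>> {"fn": "apply_moves", "kwargs": {
  "targets": [
    {"tx": 0, "ty": 0.005, "tz": 0, "ax": 0, "ay": 0, "az": 0, "claw": 0.01},
    {"tx": 0, "ty": 0.005, "tz": 0, "ax": 0, "ay": 0, "az": 0, "claw": 0.01},
    {"tx": 0, "ty": 0.005, "tz": 0, "ax": 0, "ay": 0, "az": 0, "claw": 0.01},
    {"tx": 0, "ty": 0.004, "tz": 0, "ax": 0, "ay": 0, "az": 0, "claw": 0.01},
    {"tx": 0, "ty": 0.002, "tz": 0, "ax": 0, "ay": 0, "az": 0, "claw": 0.01},
    {"tx": 0, "ty": 0, "tz": 0, "ax": 0, "ay": 0, "az": 0, "claw": 0.01}
  ]
}}

```text
clock: 10.42
tool_pos: [0.6129, 0.0907, 0.07]
eef_rot: [-180.0, -0.0, 109.2]
wrist_force: [-0.1, 0.5, -2.1]
grip_width: 0.0163
```

>>> {"fn": "apply_moves", "kwargs": {
  "targets": [
    {"tx": 0, "ty": 0.001, "tz": 0, "ax": 0, "ay": 0, "az": 0, "claw": 0.01},
    {"tx": 0, "ty": 0.001, "tz": 0, "ax": 0, "ay": 0, "az": 0, "claw": 0.01},
    {"tx": 0, "ty": 0.001, "tz": 0, "ax": 0, "ay": 0, "az": 0, "claw": 0.01},
    {"tx": 0, "ty": 0, "tz": 0, "ax": 0, "ay": 0, "az": 0, "claw": 0.01}
  ]
}}

```text
clock: 10.92
tool_pos: [0.6157, 0.0917, 0.0701]
eef_rot: [180.0, 0.0, 109.2]
wrist_force: [0.8, 0.4, -1.8]
grip_width: 0.0167
```

Creep in 0.5 mm steps, watching the force.

>>> {"fn": "apply_moves", "kwargs": {
  "targets": [
    {"tx": 0, "ty": 0.0005, "tz": 0, "ax": 0, "ay": 0, "az": 0, "claw": 0.01},
    {"tx": 0, "ty": 0.0005, "tz": 0, "ax": 0, "ay": 0, "az": 0, "claw": 0.01},
    {"tx": 0, "ty": 0.0005, "tz": 0, "ax": 0, "ay": 0, "az": 0, "claw": 0.01},
    {"tx": 0, "ty": 0, "tz": 0, "ax": 0, "ay": 0, "az": 0, "claw": 0.01}
  ]
}}

```text
clock: 11.42
tool_pos: [0.6171, 0.0922, 0.0701]
eef_rot: [180.0, 0.0, 109.2]
wrist_force: [-0.7, 1.2, -1.6]
grip_width: 0.0166
```

>>> {"fn": "apply_moves", "kwargs": {
  "targets": [
    {"tx": 0, "ty": 0.0005, "tz": 0, "ax": 0, "ay": 0, "az": 0, "claw": 0.01},
    {"tx": 0, "ty": 0.0005, "tz": 0, "ax": 0, "ay": 0, "az": 0, "claw": 0.01},
    {"tx": 0, "ty": 0, "tz": 0, "ax": 0, "ay": 0, "az": 0, "claw": 0.01}
  ]
}}

```text
clock: 11.8
tool_pos: [0.6181, 0.0925, 0.0701]
eef_rot: [180.0, 0.0, 109.2]
wrist_force: [-0.4, 0.5, -1.8]
grip_width: 0.0162
```

>>> {"fn": "apply_moves", "kwargs": {
  "targets": [
    {"tx": 0, "ty": 0.0005, "tz": 0, "ax": 0, "ay": 0, "az": 0, "claw": 0.01},
    {"tx": 0, "ty": 0.0005, "tz": 0, "ax": 0, "ay": 0, "az": 0, "claw": 0.01},
    {"tx": 0, "ty": 0, "tz": 0, "ax": 0, "ay": 0, "az": 0, "claw": 0.01}
  ]
}}

```text
clock: 12.18
tool_pos: [0.619, 0.0928, 0.0701]
eef_rot: [-180.0, 0.0, 109.2]
wrist_force: [0.3, 0.2, -2.2]
grip_width: 0.0171
```

>>> {"fn": "apply_moves", "kwargs": {
  "targets": [
    {"tx": 0, "ty": 0.0005, "tz": 0, "ax": 0, "ay": 0, "az": 0, "claw": 0.01},
    {"tx": 0, "ty": 0.0005, "tz": 0, "ax": 0, "ay": 0, "az": 0, "claw": 0.01},
    {"tx": 0, "ty": 0, "tz": 0, "ax": 0, "ay": 0, "az": 0, "claw": 0.01}
  ]
}}

```text
clock: 12.55
tool_pos: [0.6191, 0.0929, 0.07]
eef_rot: [-179.9, -0.0, 109.2]
wrist_force: [-5.6, -3.6, 1.9]
grip_width: 0.0162
```

>>> {"fn": "apply_moves", "kwargs": {
  "targets": [
    {"tx": 0, "ty": 0.0005, "tz": 0, "ax": 0, "ay": 0, "az": 0, "claw": 0.01},
    {"tx": 0, "ty": 0, "tz": 0, "ax": 0, "ay": 0, "az": 0, "claw": 0.01}
  ]
}}

```text
clock: 12.8
tool_pos: [0.6192, 0.093, 0.0699]
eef_rot: [-179.9, -0.0, 109.2]
wrist_force: [-7.7, -2.9, 3.4]
grip_width: 0.0163
```

>>> {"fn": "apply_moves", "kwargs": {
  "targets": [
    {"tx": 0, "ty": 0.0005, "tz": 0, "ax": 0, "ay": 0, "az": 0, "claw": 0.01},
    {"tx": 0, "ty": 0, "tz": 0, "ax": 0, "ay": 0, "az": 0, "claw": 0.01}
  ]
}}

```text
clock: 13.05
tool_pos: [0.6192, 0.093, 0.0699]
eef_rot: [-179.8, -0.0, 109.2]
wrist_force: [-10.3, -5.0, 5.5]
grip_width: 0.0166
```

Contact at about 8 N on the collar, where expected. I'll ease off most of the lead, then lower the band onto the ledge.

>>> {"fn": "apply_moves", "kwargs": {
  "targets": [
    {"tx": 0, "ty": -0.0012, "tz": 0, "ax": 0, "ay": 0, "az": 0, "claw": 0.01},
    {"tx": 0, "ty": 0, "tz": 0.0005, "ax": 0, "ay": 0, "az": 0, "claw": 0.01},
    {"tx": 0, "ty": 0, "tz": 0.0005, "ax": 0, "ay": 0, "az": 0, "claw": 0.01},
    {"tx": 0, "ty": 0, "tz": 0, "ax": 0, "ay": 0, "az": 0, "claw": 0.01}
  ]
}}

```text
clock: 13.55
tool_pos: [0.6191, 0.0929, 0.0689]
eef_rot: [-179.9, -0.0, 109.2]
wrist_force: [-4.9, -2.6, 1.0]
grip_width: 0.0164
```

>>> {"fn": "apply_moves", "kwargs": {
  "targets": [
    {"tx": 0, "ty": 0, "tz": 0.0005, "ax": 0, "ay": 0, "az": 0, "claw": 0.01},
    {"tx": 0, "ty": 0, "tz": 0, "ax": 0, "ay": 0, "az": 0, "claw": 0.01}
  ]
}}

```text
clock: 13.8
tool_pos: [0.6191, 0.093, 0.0684]
eef_rot: [-179.9, -0.0, 109.2]
wrist_force: [-5.9, -2.0, 2.0]
grip_width: 0.0167
```

>>> {"fn": "apply_moves", "kwargs": {
  "targets": [
    {"tx": 0, "ty": 0, "tz": 0.0005, "ax": 0, "ay": 0, "az": 0, "claw": 0.01},
    {"tx": 0, "ty": 0, "tz": 0, "ax": 0, "ay": 0, "az": 0, "claw": 0.01}
  ]
}}

```text
clock: 14.05
tool_pos: [0.6191, 0.093, 0.0679]
eef_rot: [-179.9, -0.0, 109.2]
wrist_force: [-5.2, -2.4, 1.1]
grip_width: 0.0163
```

>>> {"fn": "apply_moves", "kwargs": {
  "targets": [
    {"tx": 0, "ty": 0, "tz": 0.0005, "ax": 0, "ay": 0, "az": 0, "claw": 0.01},
    {"tx": 0, "ty": 0, "tz": 0, "ax": 0, "ay": 0, "az": 0, "claw": 0.01}
  ]
}}

```text
clock: 14.3
tool_pos: [0.6191, 0.093, 0.0674]
eef_rot: [-179.9, -0.0, 109.2]
wrist_force: [-5.4, -1.9, 0.3]
grip_width: 0.0164
```

>>> {"fn": "apply_moves", "kwargs": {
  "targets": [
    {"tx": 0, "ty": 0, "tz": 0.0005, "ax": 0, "ay": 0, "az": 0, "claw": 0.01},
    {"tx": 0, "ty": 0, "tz": 0, "ax": 0, "ay": 0, "az": 0, "claw": 0.01}
  ]
}}

```text
clock: 14.55
tool_pos: [0.6191, 0.093, 0.0673]
eef_rot: [-179.9, -0.0, 109.2]
wrist_force: [-6.4, -2.7, 7.3]
grip_width: 0.0163
```

Run:
```python
from h import *
to(.6196,.0927,.0696,109.1)
```

```text
clock 14.55 pos [0.6191 0.093  0.0673] [-1.7994e+02 -1.0000e-02  1.0918e+02] w 0.0163 F [-6.37 -2.7   7.28] M [-0.462  1.241 -0.036]
shift [-0.0004  0.0004 -0.0023] turn [-0.0011 -0.0001  0.0014]
```

Landed on the ledge (Fz rose to 7 N). Releasing, lifting clear and turning for the key.

>>> {"fn": "apply_moves", "kwargs": {
  "targets": [
    {"tx": 0, "ty": -0.0004, "tz": -0.0005, "ax": 0, "ay": 0, "az": 0, "claw": 0.01},
    {"tx": 0, "ty": 0, "tz": 0, "ax": 0, "ay": 0, "az": 0, "claw": 0.022},
    {"tx": 0, "ty": 0, "tz": 0, "ax": 0, "ay": 0, "az": 0, "claw": 0.032},
    {"tx": 0, "ty": 0, "tz": 0, "ax": 0, "ay": 0, "az": 0, "claw": 0.032},
    {"tx": 0, "ty": 0, "tz": -0.015, "ax": 0, "ay": 0, "az": 0, "claw": 0.032},
    {"tx": 0, "ty": 0, "tz": -0.025, "ax": 0, "ay": 0, "az": 0, "claw": 0.032},
    {"tx": 0, "ty": 0, "tz": -0.025, "ax": 0, "ay": 0, "az": 0, "claw": 0.032}
  ]
}}

```text
clock: 15.42
tool_pos: [0.6195, 0.093, 0.1343]
eef_rot: [180.0, 0.0, 109.2]
wrist_force: [0.5, 0.3, 0.4]
grip_width: 0.0321
```

>>> {"fn": "apply_moves", "kwargs": {
  "targets": [
    {"tx": 0, "ty": 0, "tz": 0, "ax": 0, "ay": 0, "az": -0.167, "claw": 0.032},
    {"tx": 0, "ty": 0, "tz": 0, "ax": 0, "ay": 0, "az": -0.167, "claw": 0.032},
    {"tx": 0, "ty": 0, "tz": 0, "ax": 0, "ay": 0, "az": -0.167, "claw": 0.032},
    {"tx": 0, "ty": 0, "tz": 0, "ax": 0, "ay": 0, "az": -0.167, "claw": 0.032},
    {"tx": 0, "ty": 0, "tz": 0, "ax": 0, "ay": 0, "az": -0.167, "claw": 0.032},
    {"tx": 0, "ty": 0, "tz": 0, "ax": 0, "ay": 0, "az": -0.167, "claw": 0.032},
    {"tx": 0, "ty": 0, "tz": 0, "ax": 0, "ay": 0, "az": -0.167, "claw": 0.032},
    {"tx": 0, "ty": 0, "tz": 0, "ax": 0, "ay": 0, "az": -0.167, "claw": 0.032},
    {"tx": 0, "ty": 0, "tz": 0, "ax": 0, "ay": 0, "az": -0.167, "claw": 0.032},
    {"tx": 0, "ty": 0, "tz": 0, "ax": 0, "ay": 0, "az": 0, "claw": 0.032}
  ]
}}

```text
clock: 16.68
tool_pos: [0.6196, 0.093, 0.1335]
eef_rot: [-180.0, 0.1, -164.8]
wrist_force: [-0.3, 0.7, 0.0]
grip_width: 0.0323
```

Run:
```python
from h import *
np.set_printoptions(precision=4,suppress=True)
to(.6191,.0930,.089,195.3)
im,D=bot.snapshot("scene"); np.savez("s4.npz",im=im,D=D)
P=cloud("scene",D); k=(np.hypot(P[...,0]-.6191,P[...,1]-.093)<.02)&(P[...,2]>.09)&(P[...,2]<.111)
print(k.sum(),P[k].mean(0),P[k].min(0),P[k].max(0))
save("p4.png",np.clip(im[195:265,325:395].astype(float)*1.3,0,255).astype('uint8'),8)
```

```text
clock 16.675 pos [0.6196 0.093  0.1335] [-179.99    0.06 -164.75] w 0.0323 F [-0.34  0.66  0.03] M [ 0.     0.016 -0.022]
shift [0.0005 0.0002 0.0445] turn [-0.0002  0.001  -0.0009]
42 [0.6237 0.0915 0.1029] [0.6125 0.0851 0.0901] [0.6305 0.0958 0.1109]
```

View pics/p4.png

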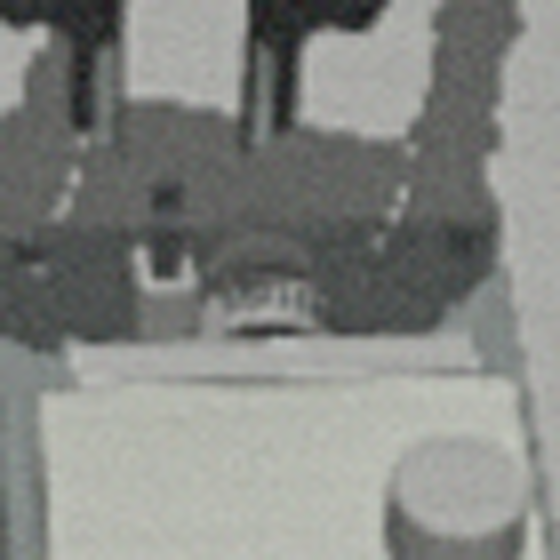

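View 7: the band stands upright against the collar (ring at (265,285), housing at (165,300)). The key at (168,210) lies between the two fingers at (105,120) and (262,120). Going down on the key.

>>> {"fn": "apply_moves", "kwargs": {
  "targets": [
    {"tx": 0, "ty": 0, "tz": 0.015, "ax": 0, "ay": 0, "az": 0, "claw": 0.032},
    {"tx": 0, "ty": 0, "tz": 0.015, "ax": 0, "ay": 0, "az": 0, "claw": 0.032},
    {"tx": 0, "ty": 0, "tz": 0.0145, "ax": 0, "ay": 0, "az": 0, "claw": 0.032},
    {"tx": 0, "ty": 0, "tz": 0, "ax": 0, "ay": 0, "az": 0, "claw": 0.016},
    {"tx": 0, "ty": 0, "tz": 0, "ax": 0, "ay": 0, "az": 0, "claw": 0.01},
    {"tx": 0, "ty": 0, "tz": 0, "ax": 0, "ay": 0, "az": 0, "claw": 0.003},
    {"tx": 0, "ty": 0, "tz": 0, "ax": 0, "ay": 0, "az": 0, "claw": 0.003},
    {"tx": 0, "ty": 0, "tz": 0, "ax": 0, "ay": 0, "az": 0, "claw": 0.003}
  ],
  "newtons": 30
}}

```text
clock: 17.73
tool_pos: [0.6194, 0.0929, 0.0883]
eef_rot: [-180.0, 0.0, -164.7]
wrist_force: [-0.8, -0.8, -0.3]
grip_width: 0.0074
```

Run:
```python
from h import *
to(.6191,.0930,.089,195.3)
```

```text
clock 17.725 pos [0.6194 0.0929 0.0883] [-1.8000e+02  1.0000e-02 -1.6471e+02] w 0.0074 F [-0.79 -0.84 -0.34] M [-0.124  0.163 -0.032]
shift [ 0.0003  0.0001 -0.0007] turn [-0.      0.0002 -0.0002]
```

>>> {"fn": "apply_moves", "kwargs": {
  "targets": [
    {"tx": 0, "ty": 0, "tz": 0, "ax": 0, "ay": 0, "az": 0.07, "claw": 0.003},
    {"tx": 0, "ty": 0, "tz": 0, "ax": 0, "ay": 0, "az": 0.07, "claw": 0.003},
    {"tx": 0, "ty": 0, "tz": 0, "ax": 0, "ay": 0, "az": 0.07, "claw": 0.003},
    {"tx": 0, "ty": 0, "tz": 0, "ax": 0, "ay": 0, "az": 0.07, "claw": 0.003},
    {"tx": 0, "ty": 0, "tz": 0, "ax": 0, "ay": 0, "az": 0.07, "claw": 0.003},
    {"tx": 0, "ty": 0, "tz": 0, "ax": 0, "ay": 0, "az": 0.04, "claw": 0.003},
    {"tx": 0, "ty": 0, "tz": 0, "ax": 0, "ay": 0, "az": 0.04, "claw": 0.003}
  ]
}}

```text
clock: 18.6
tool_pos: [0.6185, 0.0926, 0.0879]
eef_rot: [-180.0, -0.1, 170.6]
wrist_force: [-4.0, -3.2, -0.9]
grip_width: 0.0073
```

```bash
cat >> h.py <<'E'
def turn():
    s=bot.observe(); a=np.radians(19.1); ex=np.array([np.cos(a),np.sin(a)]); ey=np.array([-ex[1],ex[0]]); F=s["wrist_force"]
    yaw=s["eef_rot"][2]%360
    print("t",s["clock"],"key rad",round(np.radians(199.1-yaw),3),"Fx,Fy,Fz",(F[:2]@ex).round(2),(F[:2]@ey).round(2),F[2].round(2),"M",s["wrist_torque"].round(3),"w",round(s["grip_width"],4),s["tool_pos"].round(4))
E
python3 -c "
from h import *
turn()"
```

```text
t 18.6 key rad 0.497 Fx,Fy,Fz -4.86 -1.73 -0.92 M [-0.664  0.765  0.281] w 0.0073 [0.6185 0.0926 0.0879]
```

>>> {"fn": "apply_moves", "kwargs": {
  "targets": [
    {"tx": 0, "ty": 0, "tz": 0, "ax": 0, "ay": 0, "az": 0, "claw": 0.003},
    {"tx": 0, "ty": 0, "tz": 0, "ax": 0, "ay": 0, "az": 0, "claw": 0.003}
  ]
}}

```text
clock: 18.85
tool_pos: [0.6187, 0.0926, 0.0879]
eef_rot: [-180.0, -0.1, 170.7]
wrist_force: [-4.8, -3.5, -1.4]
grip_width: 0.0069
```

```bash
python3 -c "
from h import *
turn()"
```

```text
t 18.85 key rad 0.496 Fx,Fy,Fz -5.65 -1.7 -1.43 M [-0.708  0.791  0.211] w 0.0069 [0.6187 0.0926 0.0879]
```

>>> {"fn": "apply_moves", "kwargs": {
  "targets": [
    {"tx": -0.0004, "ty": 0.0002, "tz": 0, "ax": 0, "ay": 0, "az": 0.04, "claw": 0.003},
    {"tx": 0, "ty": 0, "tz": 0, "ax": 0, "ay": 0, "az": 0.04, "claw": 0.003},
    {"tx": 0, "ty": 0, "tz": 0, "ax": 0, "ay": 0, "az": 0, "claw": 0.003}
  ]
}}

```text
clock: 19.23
tool_pos: [0.619, 0.0925, 0.0879]
eef_rot: [-179.9, -0.1, 166.1]
wrist_force: [-4.9, -5.5, -0.7]
grip_width: 0.0071
```

```bash
python3 -c "
from h import *
turn()"
```

```text
t 19.225 key rad 0.577 Fx,Fy,Fz -6.42 -3.61 -0.71 M [-1.196  0.91   0.235] w 0.0071 [0.619  0.0925 0.0879]
```

>>> {"fn": "apply_moves", "kwargs": {
  "targets": [
    {"tx": 0, "ty": 0, "tz": 0, "ax": 0, "ay": 0, "az": 0.04, "claw": 0.003},
    {"tx": 0, "ty": 0, "tz": 0, "ax": 0, "ay": 0, "az": 0.04, "claw": 0.003},
    {"tx": 0, "ty": 0, "tz": 0, "ax": 0, "ay": 0, "az": 0, "claw": 0.003}
  ]
}}

```text
clock: 19.6
tool_pos: [0.6191, 0.0923, 0.088]
eef_rot: [-179.9, -0.1, 161.5]
wrist_force: [-3.7, -6.7, -0.7]
grip_width: 0.0069
```

```bash
python3 -c "
from h import *
turn()"
```

```text
t 19.6 key rad 0.657 Fx,Fy,Fz -5.64 -5.11 -0.7 M [-1.514  0.801  0.247] w 0.0069 [0.6191 0.0923 0.088 ]
```

Fy is building up as the shoe meets the stub. Letting go so the band centres itself, then regrasping.

>>> {"fn": "apply_moves", "kwargs": {
  "targets": [
    {"tx": 0, "ty": 0, "tz": 0, "ax": 0, "ay": 0, "az": 0, "claw": 0.018},
    {"tx": 0, "ty": 0, "tz": 0, "ax": 0, "ay": 0, "az": 0, "claw": 0.018},
    {"tx": 0, "ty": 0, "tz": 0, "ax": 0, "ay": 0, "az": 0, "claw": 0.018},
    {"tx": 0, "ty": 0, "tz": 0, "ax": 0, "ay": 0, "az": 0, "claw": 0.018}
  ]
}}

```text
clock: 20.1
tool_pos: [0.6199, 0.0932, 0.0881]
eef_rot: [180.0, 0.0, 161.5]
wrist_force: [0.8, 0.6, 0.0]
grip_width: 0.0179
```

```bash
python3 -c "
from h import *
turn()"
```

```text
t 20.1 key rad 0.656 Fx,Fy,Fz 0.95 0.31 0.02 M [ 0.006 -0.01  -0.046] w 0.0179 [0.6199 0.0932 0.0881]
```

>>> {"fn": "apply_moves", "kwargs": {
  "targets": [
    {"tx": 0, "ty": 0, "tz": 0, "ax": 0, "ay": 0, "az": 0, "claw": 0.01},
    {"tx": 0, "ty": 0, "tz": 0, "ax": 0, "ay": 0, "az": 0, "claw": 0.003},
    {"tx": 0, "ty": 0, "tz": 0, "ax": 0, "ay": 0, "az": 0, "claw": 0.003},
    {"tx": 0, "ty": 0, "tz": 0, "ax": 0, "ay": 0, "az": 0, "claw": 0.003}
  ]
}}

```text
clock: 20.6
tool_pos: [0.6196, 0.0925, 0.088]
eef_rot: [-179.9, -0.0, 161.5]
wrist_force: [-0.2, -4.9, 0.4]
grip_width: 0.0077
```

```bash
python3 -c "
from h import *
turn()"
```

```text
t 20.6 key rad 0.656 Fx,Fy,Fz -1.75 -4.57 0.36 M [-1.158  0.192  0.192] w 0.0077 [0.6196 0.0925 0.088 ]
```

>>> {"fn": "apply_moves", "kwargs": {
  "targets": [
    {"tx": -0.0003, "ty": -0.0005, "tz": 0, "ax": 0, "ay": 0, "az": 0, "claw": 0.003},
    {"tx": -0.0003, "ty": -0.0005, "tz": 0, "ax": 0, "ay": 0, "az": 0, "claw": 0.003},
    {"tx": 0, "ty": 0, "tz": 0, "ax": 0, "ay": 0, "az": 0, "claw": 0.003}
  ]
}}

```text
clock: 20.98
tool_pos: [0.6198, 0.0919, 0.0879]
eef_rot: [-180.0, -0.0, 161.5]
wrist_force: [-1.9, -2.7, -1.6]
grip_width: 0.0074
```

```bash
python3 -c "
from h import *
turn()"
```

```text
t 20.975 key rad 0.656 Fx,Fy,Fz -2.67 -1.97 -1.55 M [-0.626  0.293  0.236] w 0.0074 [0.6198 0.0919 0.0879]
```

>>> {"fn": "apply_moves", "kwargs": {
  "targets": [
    {"tx": -0.0002, "ty": -0.0003, "tz": 0, "ax": 0, "ay": 0, "az": 0.04, "claw": 0.003},
    {"tx": -0.0002, "ty": -0.0003, "tz": 0, "ax": 0, "ay": 0, "az": 0.04, "claw": 0.003},
    {"tx": 0, "ty": 0, "tz": 0, "ax": 0, "ay": 0, "az": 0, "claw": 0.003}
  ]
}}

```text
clock: 21.35
tool_pos: [0.62, 0.0913, 0.088]
eef_rot: [-180.0, -0.0, 156.9]
wrist_force: [-1.9, -2.5, -2.6]
grip_width: 0.007
```

```bash
python3 -c "
from h import *
turn()"
```

```text
t 21.35 key rad 0.736 Fx,Fy,Fz -2.65 -1.76 -2.62 M [-0.53   0.319  0.214] w 0.007 [0.62   0.0913 0.088 ]
```

>>> {"fn": "apply_moves", "kwargs": {
  "targets": [
    {"tx": -0.0002, "ty": -0.0003, "tz": 0, "ax": 0, "ay": 0, "az": 0.04, "claw": 0.003},
    {"tx": -0.0002, "ty": -0.0003, "tz": 0, "ax": 0, "ay": 0, "az": 0.04, "claw": 0.003},
    {"tx": 0, "ty": 0, "tz": 0, "ax": 0, "ay": 0, "az": 0, "claw": 0.003}
  ]
}}

```text
clock: 21.72
tool_pos: [0.6202, 0.0905, 0.088]
eef_rot: [-180.0, -0.0, 152.4]
wrist_force: [-2.0, -3.0, -2.6]
grip_width: 0.0078
```

```bash
python3 -c "
from h import *
turn()"
```

```text
t 21.725 key rad 0.815 Fx,Fy,Fz -2.85 -2.18 -2.6 M [-0.576  0.349  0.246] w 0.0078 [0.6202 0.0905 0.088 ]
```

>>> {"fn": "apply_moves", "kwargs": {
  "targets": [
    {"tx": -0.0003, "ty": -0.0002, "tz": 0, "ax": 0, "ay": 0, "az": 0.04, "claw": 0.003},
    {"tx": -0.0002, "ty": -0.0002, "tz": 0, "ax": 0, "ay": 0, "az": 0.04, "claw": 0.003},
    {"tx": 0, "ty": 0, "tz": 0, "ax": 0, "ay": 0, "az": 0, "claw": 0.003}
  ]
}}

```text
clock: 22.1
tool_pos: [0.6204, 0.0899, 0.088]
eef_rot: [-180.0, -0.0, 147.8]
wrist_force: [-1.7, -3.1, -2.7]
grip_width: 0.0076
```

```bash
python3 -c "
from h import *
turn()"
```

```text
t 22.1 key rad 0.895 Fx,Fy,Fz -2.6 -2.43 -2.67 M [-0.646  0.428  0.186] w 0.0076 [0.6204 0.0899 0.088 ]
```

>>> {"fn": "apply_moves", "kwargs": {
  "targets": [
    {"tx": -0.0003, "ty": -0.0002, "tz": 0, "ax": 0, "ay": 0, "az": 0.04, "claw": 0.003},
    {"tx": 0, "ty": 0, "tz": 0, "ax": 0, "ay": 0, "az": 0, "claw": 0.003}
  ]
}}

```text
clock: 22.35
tool_pos: [0.6206, 0.0896, 0.088]
eef_rot: [-180.0, -0.0, 145.5]
wrist_force: [-2.9, -3.0, -2.2]
grip_width: 0.0074
```

```bash
python3 -c "
from h import *
turn()"
```

```text
t 22.35 key rad 0.935 Fx,Fy,Fz -3.67 -1.89 -2.21 M [-0.666  0.489  0.216] w 0.0074 [0.6206 0.0896 0.088 ]
```

>>> {"fn": "apply_moves", "kwargs": {
  "targets": [
    {"tx": -0.0002, "ty": -0.0002, "tz": 0, "ax": 0, "ay": 0, "az": 0.04, "claw": 0.003},
    {"tx": 0, "ty": 0, "tz": 0, "ax": 0, "ay": 0, "az": 0, "claw": 0.003}
  ]
}}

```text
clock: 22.6
tool_pos: [0.6206, 0.0893, 0.088]
eef_rot: [-180.0, -0.0, 143.3]
wrist_force: [-1.5, -2.7, -2.8]
grip_width: 0.0072
```

```bash
python3 -c "
from h import *
turn()"
```

```text
t 22.6 key rad 0.975 Fx,Fy,Fz -2.29 -2.1 -2.84 M [-0.677  0.522  0.191] w 0.0072 [0.6206 0.0893 0.088 ]
```

>>> {"fn": "apply_moves", "kwargs": {
  "targets": [
    {"tx": -0.0002, "ty": -0.0002, "tz": 0, "ax": 0, "ay": 0, "az": 0.04, "claw": 0.003},
    {"tx": 0, "ty": 0, "tz": 0, "ax": 0, "ay": 0, "az": 0, "claw": 0.003}
  ]
}}

```text
clock: 22.85
tool_pos: [0.6207, 0.0891, 0.088]
eef_rot: [-180.0, -0.0, 141.0]
wrist_force: [-2.2, -2.9, -3.5]
grip_width: 0.0074
```

```bash
python3 -c "
from h import *
turn()"
```

```text
t 22.85 key rad 1.015 Fx,Fy,Fz -3.07 -2.03 -3.46 M [-0.432  0.457  0.227] w 0.0074 [0.6207 0.0891 0.088 ]
```

>>> {"fn": "apply_moves", "kwargs": {
  "targets": [
    {"tx": -0.0003, "ty": -0.0002, "tz": 0, "ax": 0, "ay": 0, "az": 0.04, "claw": 0.003},
    {"tx": 0, "ty": 0, "tz": 0, "ax": 0, "ay": 0, "az": 0, "claw": 0.003}
  ]
}}

```text
clock: 23.1
tool_pos: [0.6208, 0.0889, 0.088]
eef_rot: [-180.0, -0.0, 138.7]
wrist_force: [-3.1, -0.4, -3.8]
grip_width: 0.0071
```

```bash
python3 -c "
from h import *
turn()"
```

```text
t 23.1 key rad 1.055 Fx,Fy,Fz -3.03 0.64 -3.75 M [-0.172  0.559  0.251] w 0.0071 [0.6208 0.0889 0.088 ]
```

>>> {"fn": "apply_moves", "kwargs": {
  "targets": [
    {"tx": -0.0003, "ty": -0.0002, "tz": 0, "ax": 0, "ay": 0, "az": 0.04, "claw": 0.003},
    {"tx": 0, "ty": 0, "tz": 0, "ax": 0, "ay": 0, "az": 0, "claw": 0.003}
  ]
}}

```text
clock: 23.35
tool_pos: [0.6208, 0.0886, 0.088]
eef_rot: [-180.0, -0.0, 136.4]
wrist_force: [-3.7, 2.3, -4.0]
grip_width: 0.0072
```

```bash
python3 -c "
from h import *
turn()"
```

```text
t 23.35 key rad 1.095 Fx,Fy,Fz -2.74 3.43 -3.98 M [0.168 0.688 0.237] w 0.0072 [0.6208 0.0886 0.088 ]
```

>>> {"fn": "apply_moves", "kwargs": {
  "targets": [
    {"tx": 0.0004, "ty": 0.0002, "tz": 0, "ax": 0, "ay": 0, "az": 0.02, "claw": 0.003},
    {"tx": 0, "ty": 0, "tz": 0, "ax": 0, "ay": 0, "az": 0.02, "claw": 0.003},
    {"tx": 0, "ty": 0, "tz": 0, "ax": 0, "ay": 0, "az": 0, "claw": 0.003}
  ]
}}

```text
clock: 23.72
tool_pos: [0.6208, 0.0887, 0.0881]
eef_rot: [-180.0, 0.0, 134.0]
wrist_force: [-4.0, -1.1, -2.9]
grip_width: 0.0071
```

```bash
python3 -c "
from h import *
turn()"
```

```text
t 23.725 key rad 1.137 Fx,Fy,Fz -4.19 0.25 -2.92 M [-0.283  0.686  0.297] w 0.0071 [0.6208 0.0887 0.0881]
```

>>> {"fn": "apply_moves", "kwargs": {
  "targets": [
    {"tx": 0, "ty": 0, "tz": 0, "ax": 0, "ay": 0, "az": 0, "claw": 0.003}
  ]
}}

```text
clock: 23.85
tool_pos: [0.6208, 0.0887, 0.0881]
eef_rot: [-180.0, -0.0, 134.0]
wrist_force: [-3.5, -0.5, -3.8]
grip_width: 0.0074
```

```bash
python3 -c "
from h import *
turn()"
```

```text
t 23.85 key rad 1.136 Fx,Fy,Fz -3.5 0.73 -3.81 M [-0.228  0.748  0.279] w 0.0074 [0.6208 0.0887 0.0881]
```

>>> {"fn": "apply_moves", "kwargs": {
  "targets": [
    {"tx": 0, "ty": 0, "tz": 0, "ax": 0, "ay": 0, "az": 0.02, "claw": 0.003},
    {"tx": 0, "ty": 0, "tz": 0, "ax": 0, "ay": 0, "az": 0.02, "claw": 0.003},
    {"tx": 0, "ty": 0, "tz": 0, "ax": 0, "ay": 0, "az": 0, "claw": 0.003}
  ]
}}

```text
clock: 24.22
tool_pos: [0.6209, 0.0887, 0.0881]
eef_rot: [-180.0, 0.0, 131.7]
wrist_force: [-4.6, -1.8, -3.1]
grip_width: 0.0077
```

```bash
python3 -c "
from h import *
turn()"
```

```text
t 24.225 key rad 1.177 Fx,Fy,Fz -4.93 -0.23 -3.14 M [-0.322  0.746  0.283] w 0.0077 [0.6209 0.0887 0.0881]
```

>>> {"fn": "apply_moves", "kwargs": {
  "targets": [
    {"tx": 0, "ty": 0, "tz": 0, "ax": 0, "ay": 0, "az": 0, "claw": 0.003}
  ]
}}

```text
clock: 24.35
tool_pos: [0.6209, 0.0888, 0.0881]
eef_rot: [180.0, 0.0, 131.7]
wrist_force: [-4.3, -1.8, -4.4]
grip_width: 0.0073
```

```bash
python3 -c "
from h import *
turn()"
```

```text
t 24.35 key rad 1.176 Fx,Fy,Fz -4.68 -0.24 -4.42 M [-0.344  0.72   0.291] w 0.0073 [0.6209 0.0888 0.0881]
```

Onset of clamping was near 1.0 rad (Fy flipped there and Mz is now rising). At 1.18 rad that means roughly 11–14 N. Letting go so the band settles, then regrasping for a last small turn and torque check.

>>> {"fn": "apply_moves", "kwargs": {
  "targets": [
    {"tx": 0, "ty": 0, "tz": 0, "ax": 0, "ay": 0, "az": 0, "claw": 0.018},
    {"tx": 0, "ty": 0, "tz": 0, "ax": 0, "ay": 0, "az": 0, "claw": 0.018},
    {"tx": 0, "ty": 0, "tz": 0, "ax": 0, "ay": 0, "az": 0, "claw": 0.018},
    {"tx": 0, "ty": 0, "tz": 0, "ax": 0, "ay": 0, "az": 0, "claw": 0.018}
  ]
}}

```text
clock: 24.85
tool_pos: [0.6211, 0.0888, 0.0882]
eef_rot: [180.0, 0.0, 131.7]
wrist_force: [-0.0, 0.7, 0.6]
grip_width: 0.0185
```

```bash
python3 -c "
from h import *
turn()"
```

```text
t 24.85 key rad 1.176 Fx,Fy,Fz 0.21 0.64 0.61 M [-0.03  -0.005  0.02 ] w 0.0185 [0.6211 0.0888 0.0882]
```

>>> {"fn": "apply_moves", "kwargs": {
  "targets": [
    {"tx": 0, "ty": 0, "tz": 0, "ax": 0, "ay": 0, "az": 0, "claw": 0.01},
    {"tx": 0, "ty": 0, "tz": 0, "ax": 0, "ay": 0, "az": 0, "claw": 0.003},
    {"tx": 0, "ty": 0, "tz": 0, "ax": 0, "ay": 0, "az": 0, "claw": 0.003},
    {"tx": 0, "ty": 0, "tz": 0, "ax": 0, "ay": 0, "az": 0, "claw": 0.003}
  ]
}}

```text
clock: 25.35
tool_pos: [0.6206, 0.0886, 0.088]
eef_rot: [-180.0, -0.0, 131.7]
wrist_force: [-3.4, -2.8, 2.5]
grip_width: 0.0072
```

```bash
python3 -c "
from h import *
turn()"
```

```text
t 25.35 key rad 1.176 Fx,Fy,Fz -4.11 -1.52 2.5 M [-0.538  0.645  0.247] w 0.0072 [0.6206 0.0886 0.088 ]
```

>>> {"fn": "apply_moves", "kwargs": {
  "targets": [
    {"tx": 0, "ty": 0, "tz": 0, "ax": 0, "ay": 0, "az": 0.02, "claw": 0.003}
  ]
}}

```text
clock: 25.48
tool_pos: [0.6206, 0.0886, 0.0881]
eef_rot: [-180.0, -0.0, 130.5]
wrist_force: [-3.8, -4.0, 2.6]
grip_width: 0.0077
```

```bash
python3 -c "
from h import *
turn()"
```

```text
t 25.475 key rad 1.197 Fx,Fy,Fz -4.87 -2.59 2.61 M [-0.69   0.835  0.312] w 0.0077 [0.6206 0.0886 0.0881]
```

>>> {"fn": "apply_moves", "kwargs": {
  "targets": [
    {"tx": 0, "ty": 0, "tz": 0, "ax": 0, "ay": 0, "az": 0, "claw": 0.003}
  ]
}}

```text
clock: 25.6
tool_pos: [0.6207, 0.0887, 0.088]
eef_rot: [-180.0, -0.0, 130.5]
wrist_force: [-4.1, -3.3, 2.0]
grip_width: 0.0074
```

```bash
python3 -c "
from h import *
turn()"
```

```text
t 25.6 key rad 1.198 Fx,Fy,Fz -4.99 -1.8 2.01 M [-0.691  0.8    0.255] w 0.0074 [0.6207 0.0887 0.088 ]
```

```bash
python3 -c "
from h import *
m=[]
for i in range(24):
    bot.snapshot('scene'); s=bot.observe(); m.append(np.r_[s['wrist_torque'],s['wrist_force']])
m=np.array(m); print(m.mean(0).round(3),m.std(0).round(3),m[:,2].round(2)); turn()"
```

```text
[-0.666  0.773  0.319 -3.705 -3.601  2.787] [0.026 0.021 0.036 0.46  0.515 0.53 ] [0.3  0.37 0.28 0.31 0.36 0.36 0.31 0.26 0.26 0.27 0.32 0.29 0.32 0.34
 0.31 0.37 0.26 0.29 0.36 0.32 0.37 0.35 0.36 0.32]
t 26.8 key rad 1.197 Fx,Fy,Fz -4.39 -1.88 2.67 M [-0.669  0.769  0.318] w 0.0076 [0.6207 0.0886 0.088 ]
```

Averaged torque 0.319 N m gives about 15 N, and the angle (onset about 1.0, now 1.198 rad) gives about 16 N. Both are inside 8–20 N, so I'm letting go and lifting away.

>>> {"fn": "apply_moves", "kwargs": {
  "targets": [
    {"tx": 0, "ty": 0, "tz": 0, "ax": 0, "ay": 0, "az": 0, "claw": 0.014},
    {"tx": 0, "ty": 0, "tz": 0, "ax": 0, "ay": 0, "az": 0, "claw": 0.032},
    {"tx": 0, "ty": 0, "tz": 0, "ax": 0, "ay": 0, "az": 0, "claw": 0.032},
    {"tx": 0, "ty": 0, "tz": -0.01, "ax": 0, "ay": 0, "az": 0, "claw": 0.032},
    {"tx": 0, "ty": 0, "tz": -0.03, "ax": 0, "ay": 0, "az": 0, "claw": 0.032},
    {"tx": 0, "ty": 0, "tz": -0.05, "ax": 0, "ay": 0, "az": 0, "claw": 0.032},
    {"tx": 0, "ty": 0, "tz": -0.05, "ax": 0, "ay": 0, "az": 0, "claw": 0.032},
    {"tx": 0, "ty": 0, "tz": 0, "ax": 0, "ay": 0, "az": 0, "claw": 0.032}
  ]
}}

```text
clock: 27.8
tool_pos: [0.6229, 0.0889, 0.233]
eef_rot: [179.6, 0.3, 130.5]
wrist_force: [0.0, 0.7, -0.4]
grip_width: 0.0321
```

Run:
```python
from h import *
np.set_printoptions(precision=4,suppress=True)
turn()
im,D=bot.snapshot("scene"); P=cloud("scene",D)
a=np.radians(19.1); ex=np.array([np.cos(a),np.sin(a)]); ey=np.array([-ex[1],ex[0]]); seat=np.array([.6191,.1217])
u=(P[...,:2]-seat)@ex; v=(P[...,:2]-seat)@ey; z=P[...,2]
k=(abs(v+.03)<.02)&(abs(u)<.04)&(z>.09)&(z<.112)
print("key",k.sum(),"u",u[k].mean(),"v",v[k].mean()); print(cv2.minAreaRect((P[k][:,:2]*1000).astype('float32')))
save("p5.png",np.clip(im[185:275,315:405].astype(float)*1.3,0,255).astype('uint8'),6.5)
```

```text
t 27.8 key rad 1.196 Fx,Fy,Fz 0.24 0.63 -0.35 M [ 0.051 -0.054  0.003] w 0.0321 [0.6229 0.0889 0.233 ]
key 66 u -0.006765049763392446 v -0.030084501464686827
((621.2197875976562, 91.03632354736328), (9.915094375610352, 16.6507568359375), 39.63926696777344)
```

View pics/p5.png

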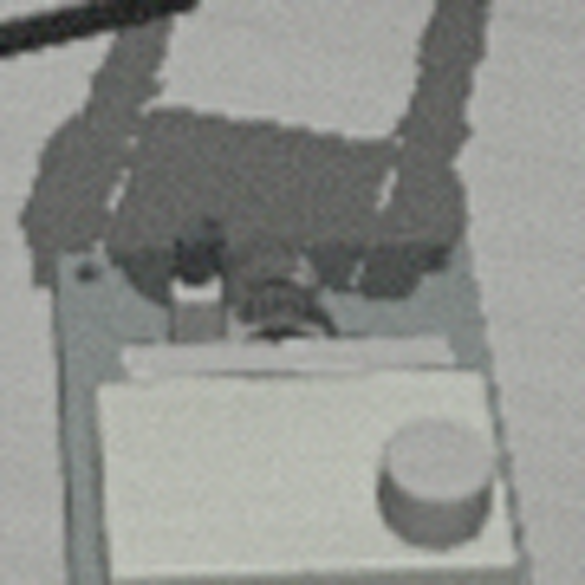

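View 8: the band sits at the collar (ring at (285,305), housing at (200,310)), and the turned key at (200,255) measures about 1.21 rad. The gripper is clear. Handing in.

```bash
python3 -c "
from station import bot
print(bot.hand_in(), bot.observe()['clock'])"
```

```text
the job is handed in; nothing more can be done
the job is handed in; nothing more can be done
```

The larger band is on the stub, seated against the collar and tightened to an estimated 15 N. The job was handed in about 28 s into the 70 s allowed.

- **Seating:** I slid the band along the stub and stopped at first contact with the collar. The push peaked at about 11 N before I eased it off and lowered the band onto the ledge. During tightening the housing stayed within about 0.3 mm of the seated position, and the last picture shows the band against the collar.
- **Tightening:** I let go and regrasped the key twice so the band could centre itself.
    - **Angle:** slack ran out near 1.0 rad and the key ended at 1.20 rad, which gives about 16 N. The last picture puts the key at 1.21 rad.
    - **Torque:** the average held reading of 0.32 N m gives about 15 N, if the key's slack friction is 0.2 N m.
- **Uncertainty:** the torque signal was noisy, and single readings suggested 8 to 14 N. If held friction had fallen to 0.1 N m, the torque alone would allow more than 20 N. The angle argues against that, giving at most about 18 N.
- **Bystanders:** I moved nothing else and the gripper ended clear of everything. I did not check the other items in a final full picture.

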